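Open the slide-lid bracket box

TASK

Open the larger plywood box on the cutting table: lift its sliding lid by the bar so that it clears the lip at the box's front end, slide it out of its grooves over that lip, and lay the lid flat, bar up, in the middle of the cork pad. Set the lid down rather than dropping it, and leave the smaller box where it is.

Things in the scene. Friction and masses are not known exactly. Their poses are not given: they have to be found in the camera images.
- box: Larger plywood box, 164 (x) x 132 (y) x 70 mm, fixed. Origin: centre of underside; z up. Front end at -x, facing the robot roughly; closed back at +x. Heights above the underside: ledges under the lid 40 mm; lip on the front wall (x -82 to -72 mm) 47 mm; rails over the lid's long edges 64 to 70 mm (76 mm between them). Grooves 112 mm wide, ending at x -82 mm: the lid slides out along -x.
- lid: Loose wooden lid, 80 to 170 g: plate 140 (x) x 100 (y) x 6 mm, with an aluminium bar across its middle, 14 (x) x 60 (y) mm, 40 mm tall above the plate. Origin: centre of underside; z up; x as the box's. It starts on the ledges behind the lip, centred in the box, under the rails. Raised 7 to 18 mm it passes over the lip; it is free of the grooves 152 mm along the box's -x.
- pad: Thin cork pad fixed flat on the table on the other side from the box, 240 (x) x 200 (y) x 4 mm. Origin: centre of its underside; its top is 4 mm above that; z up.
- small_box: Bystander: smaller closed plywood box, 100 x 70 mm, 67 mm tall with the round knob on its top. Loose, standing between the larger box and the pad, to be left alone. Origin: centre of its underside; z up.

How it is judged:
By the outcome, as a careful person would: the job done as asked, in the order asked, and still so for the second after the job is handed in, with the robot touching nothing.
It also fails if it takes over 48 s, if anything falls off the work surface, if the arm or the gripper's body presses on something with over 40 N, if the wrist force passes 120 N, or if a joint passes its speed limit or range.

ROBOT

A 7-joint arm with a two-finger parallel gripper is mounted at the origin on the work surface. World frame = base frame: x ahead of the robot, y to its left, z up, the work surface at z = 0. Lengths are in m, angles in rad, forces in N, time in s.
With the tool pointing down it reaches from about 0.4 to 0.875 m from the base axis. Payload 19.3 kg.
Tool frame: the origin (TCP) lies at the very end of the fingers, on their centre line; the grasp point (between the pads) lies 19 mm behind it; z points along the fingers, y is the direction in which the jaws open and shut (so a half turn about z gives the same grasp; the last joint's range is limited). The gripper opens to 85 mm and grips with 20 to 120 N. Pads are 22 mm wide; open, the fingers measure 114 mm over their backs; the gripper's body (76 mm by 85 mm) begins 54 mm behind the grasp point. The pads swing forward as they close: fully open they stand 13 mm farther back than shut.
Start: joints at [-1.417, 0.521, -0.036, 1.599, 0.021, 1.021, -0.113], TCP at [0.139, 0.609, 0.231] pointing down, gripper open.
Joint ranges: [-2.91, 2.91], [-0.3, 2.13], [-1.5, 1.42], [0.17, 2.43], [-1.26, 4.41], [0.16, 1.93], [-2.52, 2.52]. Speed limits (rad/s): [1.89, 1.89, 2.39, 2.39, 3.01, 3.01, 3.01].

INTERFACE

Orientations are given as [roll, pitch, yaw] about the fixed x, y, z axes, in that order (R = Rz(yaw) Ry(pitch) Rx(roll)).
In Python, from workcell import telemetry, imaging, ticket gives the robot as it stands.
- The arm moves only by the tool carry_out, never from a script. Its argument "series" is a list of rows, each a list of 7 numbers: the shift along the tool's x, y, z in m, then the turn, a rotation vector about the tool's x, y, z in rad, then the closure in counts, from 0 (fully open) to 255 (shut). In form: [[tx, ty, tz, ax, ay, az, jaw], ...]. A call has 1 to 10 rows; each row is the pose to reach, as a shift and turn from the pose commanded when the call began, along the tool's axes at that moment; what a row does not reach only later rows make up. A row lasts 1/8 s, in which the tool goes at most 62.5 mm and 10.7 degrees, less where a joint would pass 70% of its speed; a pose out of reach is approached as far as the arm can. A call with a gripper value outside its range is refused whole. The fingers move at their own pace and stop on an object; "force" is the grip in N (left out, the last holds). Time passes only in rows, so rows that repeat a pose let the fingers close. It gives the time, the measured TCP pose, the force and the opening at its end, in the units of the state.
- telemetry.observe(): the state, without advancing time (a new reading comes with each control period).
- imaging.grab_frame(name): name is "side" or "top"; returns (picture, depth): 384x512x3 uint8, blue, green, red; 384x512 float32, m along the optical axis (not along the pixel's ray), 0 where there is no reading.
- imaging.camera_info(name): a dict with "mtx" (3x3 intrinsics, pixels), "dist_coeffs" ([k1, k2, p1, p2, k3] as OpenCV has them; the pictures are not rectified), "extrinsics" (4x4, takes a point from camera to world coordinates). Camera axes: x right, y down, z forward; pixel columns grow to the right and rows downward; lengths in m; the calibration is good to about 2 mm. A picture is of the moment at which its call begins. camera_info takes no time and is no camera call.
- ticket.job_done(): hands the job in, once; it reports no verdict.
The state is a dict: "clock": time; "qpos": joint angles; "qd": joint speeds; "joint_efforts": joint torques, N m; "position": TCP position; "tool_rot": TCP orientation; "force": force on the tool from outside, world axes, zero at the start; "moment": the same for the moment, N m; "grip_width": finger opening in m.
Only numpy, scipy, OpenCV 4.12 (cv2) and the standard library are available. Lean on these libraries where they do the work, as an engineer would, in place of code of your own. Each camera call takes 0.05 s, during which the arm holds its last target.

## Working session

There is one attempt and no reset: what is moved stays moved. The work goes in short steps, Python scripts to look and compute and a tool call to move; the robot and the scene stay as the last step left them, time stands still between calls to the robot, and variables do not carry over. Pictures are saved under pics/ and viewed, and the job is handed in when it is done.

Besides the shell and the picture viewer there is one more tool, called by a JSON object that holds its "fn" and its "kwargs", one argument or row to a line. carry_out: Moves the arm, as the interface text tells. Its arguments: {"type":"object","properties":{"series":{"type":"array"},"force":{"type":"number"}},"required":["series"]}

```bash
mkdir -p pics; ls; python3 - <<'E'
from workcell import telemetry, imaging
import cv2, numpy as np, json
print(telemetry.observe())
for n in ("top","side"):
    p,d=imaging.grab_frame(n); cv2.imwrite(f"pics/{n}0.png",p); np.save(f"{n}0.npy",d); np.save(f"{n}0p.npy",p)
    print(imaging.camera_info(n))
E
```

```text
pics
{'clock': 0.0, 'qpos': array([-1.41718607,  0.5220117 , -0.03634346,  1.59995991,  0.02119059,
        1.02109553, -0.11282926]), 'qd': array([-6.53326242e-04,  8.02541059e-04,  2.91524614e-04,  5.36417816e-04,
       -6.43154361e-05,  2.28377965e-04, -5.30133340e-04]), 'joint_efforts': array([-1.74786965e-04, -9.27115345e+01,  1.98000044e+00, -3.69935346e+01,
        1.78389513e-02,  8.16580374e-03, -2.78178965e-05]), 'position': array([0.1386692 , 0.60910103, 0.23074421]), 'tool_rot': array([-3.14050435e+00,  6.05375304e-05,  2.91775133e+00]), 'force': array([ 1.53759778, -0.81587034, -0.19382129]), 'moment': array([ 0.06240484,  0.04162443, -0.00874496]), 'grip_width': 0.08556497327774652}
{'mtx': array([[479.85985083,   0.        , 254.64487119],
       [  0.        , 479.85985083, 198.33649205],
       [  0.        ,   0.        ,   1.        ]]), 'dist_coeffs': array([-0.10785335,  0.        ,  0.        ,  0.        ,  0.        ]), 'extrinsics': array([[-2.19383051e-02, -9.82621362e-01,  1.84320292e-01,
         4.52421418e-01],
       [-9.99703877e-01,  2.35027692e-02,  6.30703421e-03,
         8.61601252e-04],
       [-1.05294638e-02, -1.84127345e-01, -9.82845996e-01,
         1.01533303e+00],
       [ 0.00000000e+00,  0.00000000e+00,  0.00000000e+00,
         1.00000000e+00]])}
{'mtx': array([[389.3200475 ,   0.        , 254.26327997],
       [  0.        , 389.3200475 , 189.51305919],
       [  0.        ,   0.        ,   1.        ]]), 'dist_coeffs': array([-0.0847291,  0.       ,  0.       ,  0.       ,  0.       ]), 'extrinsics': array([[-0.79696019, -0.34478698,  0.49596007,  0.21596104],
       [-0.60400811,  0.46217127, -0.6492857 ,  0.59655788],
       [-0.00535324, -0.81701876, -0.57658624,  0.57345546],
       [ 0.        ,  0.        ,  0.        ,  1.        ]])}
```

View pics/top0.png

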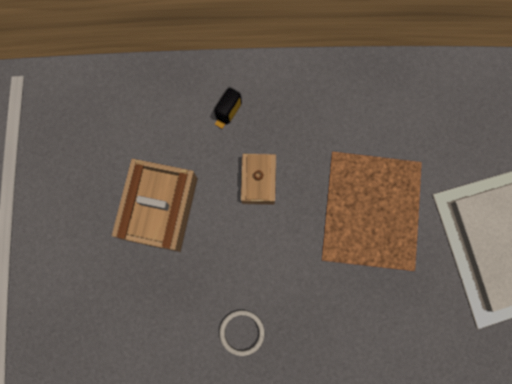

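View pics/side0.png

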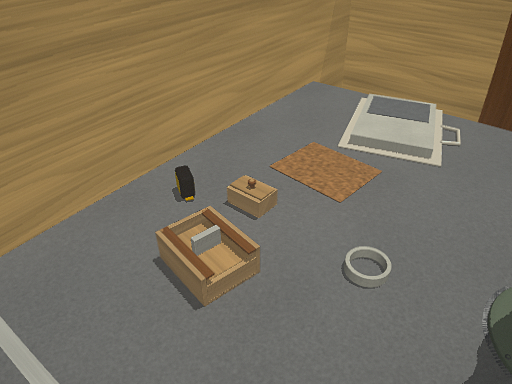

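The top view shows the box at about (154,204) with its bar at (152,202), the small box at (258,178) and the pad at (372,211). The side view agrees. Next I measure them with the depth.

```bash
cat > h.py <<'E'
import numpy as np, cv2
from workcell import imaging
def cloud(n,d):
    c=imaging.camera_info(n); h,w=d.shape
    u,v=np.meshgrid(np.arange(w),np.arange(h))
    p=cv2.undistortPoints(np.stack([u,v],-1).reshape(-1,1,2).astype(np.float64),c["mtx"],c["dist_coeffs"]).reshape(h,w,2)
    P=np.dstack([p*d[...,None],d])
    E=c["extrinsics"]; W=P@E[:3,:3].T+E[:3,3]; W[d<=0]=np.nan
    return W
def proj(n,X):
    c=imaging.camera_info(n); E=np.linalg.inv(c["extrinsics"])
    r,_=cv2.Rodrigues(E[:3,:3]); return cv2.projectPoints(np.asarray(X,float),r,E[:3,3],c["mtx"],c["dist_coeffs"])[0].reshape(-1,2)
def rect(pts):
    c,s,a=cv2.minAreaRect((pts[:,:2]*1000).astype(np.float32)); return np.round(c,1),np.round(s,1),round(a,1)
E
python3 - <<'E'
from h import *
for n in("top","side"):
    W=cloud(n,np.load(n+"0.npy")); Z=W[...,2]; p=np.load(n+"0p.npy")
    fl=W[(Z<.02)&(Z>-.02)]; print(n,"floor z",np.nanmedian(fl[:,2]))
    if n=="top":
        print("heights box line",np.round(Z[204,105:200:3]*1000), np.round(Z[155:255:3,152]*1000))
    X,Y=W[...,0],W[...,1]
    nearbox=(Y>.1)&(Y<.42)&(X>.25)&(X<.7)&(Z<.12)
    for lo,hi in((.062,.078),(.078,.1),(.04,.055),(.03,.1)):
        m=(nearbox&(Z>lo)&(Z<hi)).astype(np.uint8)
        k,l,st,ce=cv2.connectedComponentsWithStats(m)
        for i in range(1,k):
            if st[i,4]>25: print(lo,hi,st[i],rect(W[l==i]),np.round(np.mean(W[l==i],0)*1000,1))
    m=((Z>.03)&(Z<.1)&(Y>-.1)&(Y<.15)&(X>.4)&(X<.7)).astype(np.uint8)
    k,l,st,ce=cv2.connectedComponentsWithStats(m)
    for i in range(1,k):
        if st[i,4]>25: print("sm",st[i],rect(W[l==i]))
    hsv=cv2.cvtColor(p,cv2.COLOR_BGR2HSV)
    m=((hsv[...,1]>110)&(Z<.02)&(Z>-.01)&(Y<-.05)&(X<.6)).astype(np.uint8)
    m=cv2.morphologyEx(m,cv2.MORPH_CLOSE,np.ones((5,5)))
    k,l,st,ce=cv2.connectedComponentsWithStats(m)
    i=1+np.argmax(st[1:,4]); q=W[l==i]; print("pad",st[i],rect(q[~np.isnan(q[:,0])]),np.nanmedian(q[:,2]))
E
```

```text
top floor z -6.137604804190566e-05
heights box line [-0.  2. -4. -2.  1. 72. 69. 71. 67. 69. 47. 46. 69. 80. 82. 85. 83. 86.
 84. 86. 81. 54. 67. 69. 69. 67. 70. 61. 24. -2.  2. -2.] [ 1. -4.  2. 69. 67. 38. 48. 45. 47. 48. 45. 45. 46. 44. 46. 88. 83. 73.
 43. 44. 44. 46. 49. 44. 48. 44. 44. 47. 47. 47. 46. -1. -2. -2.]
0.062 0.078 [ 112  167   32   72 1003] (array([630.6, 265.5]), array([ 29.9, 148.1]), 76.9) [629.  265.3  69.4]
0.062 0.078 [ 154  167   40   83 1246] (array([619.4, 188.7]), array([ 81.6, 164.1]), 77.4) [619.6 164.   69.3]
0.062 0.078 [140 204  24   6  26] (array([618.8, 215.3]), array([50.8,  0.8]), 77.2) [618.6 214.1  70.9]
0.078 0.1 [136 196  31  13 213] (array([625.5, 213.6]), array([58.9, 14.1]), 76.6) [625.1 213.1  85.4]
0.04 0.055 [ 125  169   54   79 2372] (array([621.8, 218.8]), array([ 80.2, 155.5]), 77.3) [619.7 219.9  45.8]
0.04 0.055 [174 173  21  78 108] (array([610.1, 150.4]), array([  3.8, 163.6]), 75.9) [608.8 150.3  47.9]
0.03 0.1 [ 112  167   84   84 5172] (array([625.2, 213.9]), array([132.8, 164.3]), 76.9) [621.3 211.7  57.9]
sm [ 241  167   35  
[... 493 characters left out ...]
.7 269.4  68.4]
0.078 0.1 [191 225  29  19 229] (array([624.8, 214.1]), array([60.5, 15.9]), 75.1) [623.8 215.9  83.7]
0.04 0.055 [177 217  37  33 448] (array([679.1, 194.7]), array([48.5, 89.6]), 9.4) [681.7 192.1  46.1]
0.04 0.055 [ 161  232   99   60 1743] (array([614.6, 217.9]), array([131.3, 144.2]), 77.7) [583.4 223.5  45.7]
0.03 0.1 [ 160  206  100   90 5187] (array([625.3, 213.9]), array([135. , 166.7]), 77.4) [610.7 221.   56.9]
sm [237 179  41  29 725] (array([664.8,  -1.2]), array([74.7, 72.4]), 87.6)
sm [203 206  28  17 115] (array([657.3, 140.4]), array([19.1, 73.2]), 90.0)
pad [ 311  155   71   47 1668] (array([ 553.2, -234.9]), array([201.5, 120.4]), 82.1) 0.003763184498462968
```

```bash
cat >> h.py <<'E'
from scipy.spatial.transform import Rotation as R
from workcell import telemetry
def plan(xyz,yaw):
    s=telemetry.observe(); T=R.from_euler("xyz",s["tool_rot"]); G=R.from_euler("xyz",[np.pi,0,np.radians(yaw)])
    print("t",s["clock"],"shift",np.round(T.inv().apply(np.array(xyz)-s["position"]),4),"turn",np.round((T.inv()*G).as_rotvec(),4))
E
python3 - <<'E'
from h import *
p=np.load("top0p.npy")
for n in("top","side"):
    W=cloud(n,np.load(n+"0.npy")); Z=W[...,2]; p=np.load(n+"0p.npy"); X,Y=W[...,0],W[...,1]
    hsv=cv2.cvtColor(p,cv2.COLOR_BGR2HSV)
    m=((hsv[...,1]>110)&(Z<.02)&(Z>-.01)&(Y<-.05)&(Y>-.42)).astype(np.uint8)
    m=cv2.morphologyEx(m,cv2.MORPH_CLOSE,np.ones((5,5)))
    k,l,st,ce=cv2.connectedComponentsWithStats(m)
    i=1+np.argmax(st[1:,4]); q=W[l==i]; print("pad",st[i],rect(q[~np.isnan(q[:,0])]),np.nanmedian(q[:,2]))
p=np.load("top0p.npy").copy()
def box(c,a,L,Wd,z): 
    t=np.radians(a); M=np.array([[np.cos(t),-np.sin(t)],[np.sin(t),np.cos(t)]])
    return np.c_[(np.array([[-L,-Wd],[L,-Wd],[L,Wd],[-L,Wd]])/2)@M.T+c,np.full(4,z)]
p=cv2.resize(p,None,fx=4,fy=4,interpolation=cv2.INTER_CUBIC)
for b in(box((.6253,.2139),-13,.164,.132,.07),box((.6253,.2139),-13,.014,.06,.086)):
    cv2.polylines(p,[((proj("top",b)+.5)*4).astype(int)],1,(0,255,0),1)
cv2.imwrite("pics/ov.png",p[600:1040,400:820])
plan([.6253,.2139,.15],77)
E
```

```text
pad [ 322  152   99  119 9944] (array([ 611.2, -245.2]), array([199. , 238.4]), 81.8) 0.0036698351697436182
pad [ 270  142  112   60 3367] (array([ 612., -244.]), array([201.8, 239.8]), 81.6) 0.0037134295279885876
t 0.1 shift [-0.5622 -0.2773  0.0811] turn [-7.0000e-04  8.0000e-04  1.5739e+00]
```

View pics/ov.png

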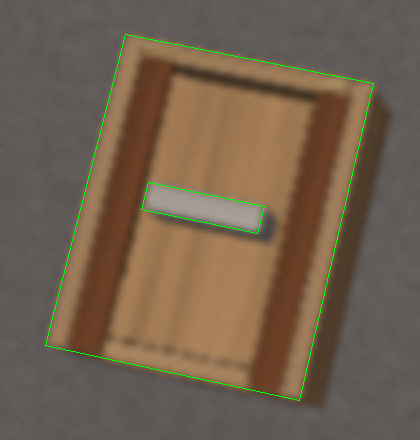

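The overlay matches both the box and bar edges in the picture. The box sits at (0.625, 0.214) with yaw -13°. The pad is at (0.6115, -0.2447) with yaw about -8°. Now moving above the bar.

{"fn": "carry_out", "kwargs": {
  "series": [
    [-0.056, -0.028, 0.008, 0, 0, 0.157, 0],
    [-0.112, -0.055, 0.016, 0, 0, 0.315, 0],
    [-0.169, -0.083, 0.02, 0, 0, 0.472, 0],
    [-0.225, -0.111, 0.03, 0, 0, 0.63, 0],
    [-0.281, -0.139, 0.04, 0, 0, 0.787, 0],
    [-0.337, -0.166, 0.05, 0, 0, 0.944, 0],
    [-0.394, -0.194, 0.06, 0, 0, 1.102, 0],
    [-0.45, -0.222, 0.065, 0, 0, 1.259, 0],
    [-0.506, -0.25, 0.07, 0, 0, 1.417, 0],
    [-0.562, -0.277, 0.081, 0, 0, 1.574, 0]
  ],
  "force": 60
}}

```text
clock: 1.35
position: [0.6211, 0.2177, 0.1514]
tool_rot: [3.141, -0.0, 1.339]
force: [-0.0, -0.1, 0.6]
grip_width: 0.0858
```

```bash
python3 - <<'E'
from h import *
plan([.6253,.2139,.054],77); s=telemetry.observe();print(s["position"],s["tool_rot"],s["qpos"],s["force"])
E
```

```text
t 1.35 shift [-0.0027  0.0049  0.0974] turn [ 0.0002 -0.0003 -0.0051]
[0.62111089 0.21765187 0.15135916] [ 3.14143755e+00 -2.86432588e-04  1.33884076e+00] [-0.67177264  0.69679201  0.39004861  1.59190162 -0.3131693   0.91497164
 -0.40341766] [-0.02532995 -0.06744715  0.59787119]
```

{"fn": "carry_out", "kwargs": {
  "series": [
    [0, 0, 0, 0, 0, 0, 0],
    [0, 0, 0, 0, 0, 0, 0],
    [0, 0, 0, 0, 0, 0, 0]
  ]
}}

```text
clock: 1.72
position: [0.6189, 0.2202, 0.1516]
tool_rot: [-3.141, -0.001, 1.346]
force: [0.2, 0.2, -0.2]
grip_width: 0.0855
```

```bash
python3 - <<'E'
from h import *
plan([.6253,.2139,.054],77); s=telemetry.observe();print(s["position"],s["tool_rot"],s["force"])
p,d=imaging.grab_frame("side"); cv2.imwrite("pics/s1.png",cv2.resize(p[100:320,100:360],None,fx=3,fy=2.7))
E
```

```text
t 1.725 shift [-0.0048  0.0077  0.0976] turn [-0.0005 -0.0005  0.002 ]
[0.61894452 0.22023947 0.15158475] [-3.14110782e+00 -5.21702953e-04  1.34588405e+00] [ 0.15688953  0.2227189  -0.22876524]
```

View pics/s1.png

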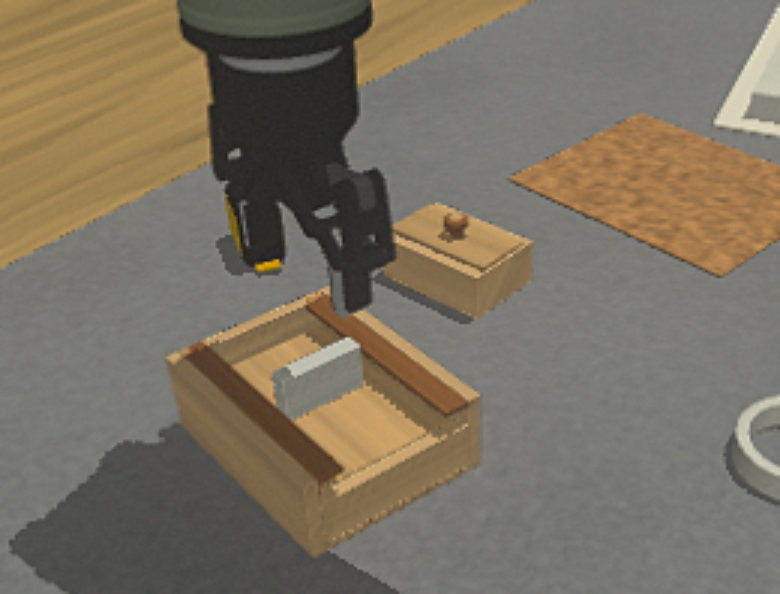

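The side view shows the gripper above the box, with the jaws opening along the box's length and straddling the bar. The arm stopped about 8 mm short, so I'll correct that and descend.

{"fn": "carry_out", "kwargs": {
  "series": [
    [-0.005, 0.008, 0.02, 0, 0, 0.002, 0],
    [-0.005, 0.008, 0.04, 0, 0, 0.002, 0],
    [-0.005, 0.008, 0.06, 0, 0, 0.002, 0],
    [-0.005, 0.008, 0.078, 0, 0, 0.002, 0],
    [-0.005, 0.008, 0.09, 0, 0, 0.002, 0],
    [-0.005, 0.008, 0.0975, 0, 0, 0.002, 0],
    [-0.005, 0.008, 0.0975, 0, 0, 0.002, 0],
    [-0.005, 0.008, 0.0975, 0, 0, 0.002, 0]
  ]
}}

```text
clock: 2.78
position: [0.6267, 0.2124, 0.0545]
tool_rot: [3.141, -0.0, 1.342]
force: [0.3, -0.4, 0.1]
grip_width: 0.0853
```

```bash
python3 - <<'E'
from h import *
plan([.6253,.2139,.054],77); s=telemetry.observe();print(s["position"],s["tool_rot"],s["force"])
E
```

```text
t 2.775 shift [ 0.0011 -0.0017  0.0005] turn [ 0.0006 -0.0004 -0.0021]
[0.62665923 0.21242553 0.05454021] [ 3.14095494e+00 -4.44453170e-04  1.34176344e+00] [ 0.26505199 -0.37617728  0.0989315 ]
```

Close on the bar with a small correction.

{"fn": "carry_out", "kwargs": {
  "series": [
    [0.001, -0.0015, 0, 0, 0, 0, 100],
    [0.001, -0.0015, 0, 0, 0, 0, 180],
    [0.001, -0.0015, 0, 0, 0, 0, 255],
    [0.001, -0.0015, 0, 0, 0, 0, 255],
    [0.001, -0.0015, 0, 0, 0, 0, 255],
    [0.001, -0.0015, 0, 0, 0, 0, 255],
    [0.001, -0.0015, 0, 0, 0, 0, 255],
    [0.001, -0.0015, 0, 0, 0, 0, 255]
  ],
  "force": 60
}}

```text
clock: 3.78
position: [0.6253, 0.2136, 0.0542]
tool_rot: [3.141, -0.0, 1.342]
force: [-0.4, -0.0, 5.8]
grip_width: 0.0132
```

```bash
python3 - <<'E'
from h import *
plan([.6253,.2139,.0665],77); s=telemetry.observe();print(s["position"],s["tool_rot"],s["force"],s["grip_width"])
E
```

```text
t 3.775 shift [ 0.0003 -0.     -0.0123] turn [ 0.0003 -0.0001 -0.0022]
[0.62527766 0.21362588 0.05418514] [ 3.14129538e+00 -1.35490967e-04  1.34167738e+00] [-0.42785886 -0.03422711  5.82754506] 0.013232569593032201
```

{"fn": "carry_out", "kwargs": {
  "series": [
    [0, 0, -0.003, 0, 0, 0, 255],
    [0, 0, -0.006, 0, 0, 0, 255],
    [0, 0, -0.009, 0, 0, 0, 255],
    [0, 0, -0.0125, 0, 0, 0, 255],
    [0, 0, -0.0125, 0, 0, 0, 255],
    [0, 0, -0.0125, 0, 0, 0, 255]
  ]
}}

```text
clock: 4.53
position: [0.625, 0.2137, 0.0664]
tool_rot: [-3.141, 0.0, 1.342]
force: [0.4, -0.6, -0.9]
grip_width: 0.0128
```

```bash
python3 - <<'E'
from h import *
s=telemetry.observe();print(s["position"],s["tool_rot"],s["force"],s["moment"],s["grip_width"])
plan([.6253-.17*np.cos(np.radians(13)),.2139+.17*np.sin(np.radians(13)),.0667],77)
p,d=imaging.grab_frame("side"); cv2.imwrite("pics/s2.png",cv2.resize(p[140:320,120:320],None,fx=4,fy=3.3)); W=cloud("side",d)
m=(W[...,2]>.046)&(W[...,2]<.066); 
t=np.radians(-13);M=np.array([[np.cos(t),-np.sin(t)],[np.sin(t),np.cos(t)]])
b=(W[...,:2]-[.6253,.2139])@M
for x0 in(-65,-50,-35):
  for y0 in(-25,0,25):
    k=(abs(b[...,0]*1000-x0)<8)&(abs(b[...,1]*1000-y0)<10)&(W[...,2]<.08); print(x0,y0,k.sum(),np.median(W[k][:,2])*1000)
E
```

```text
[0.6250475  0.21365234 0.06643131] [-3.14149517e+00  6.25954515e-05  1.34182901e+00] [ 0.43644226 -0.63056841 -0.9266618 ] [-0.00734974 -0.03422626 -0.02355866] 0.012837582200860715
t 4.525 shift [-1.000e-04 -1.698e-01 -3.000e-04] turn [-0.0001  0.0001 -0.0021]
-65 -25 77 56.78344144980218
-65 0 82 57.15966914086623
-65 25 76 56.629870918704974
-50 -25 69 57.425109599516965
-50 0 72 57.18183306384228
-50 25 64 57.164486783488066
-35 -25 82 56.994976953756606
-35 0 92 56.689187264867435
-35 25 71 57.11955581173711
```

View pics/s2.png

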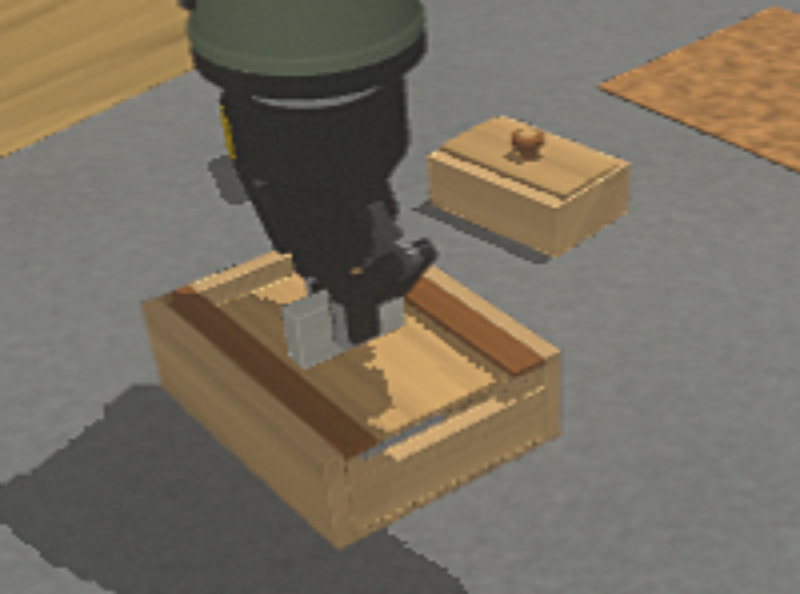

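The lid is level and raised about 12 mm. A gap is visible above the lip near (450,420), so I can slide it out.

{"fn": "carry_out", "kwargs": {
  "series": [
    [0, -0.01, 0, 0, 0, -0.002, 255],
    [0, -0.025, 0, 0, 0, -0.002, 255],
    [0, -0.042, 0, 0, 0, -0.002, 255],
    [0, -0.06, 0, 0, 0, -0.002, 255],
    [0, -0.078, 0, 0, 0, -0.002, 255],
    [0, -0.096, 0, 0, 0, -0.002, 255],
    [0, -0.114, 0, 0, 0, -0.002, 255],
    [0, -0.132, 0, 0, 0, -0.002, 255],
    [0, -0.15, 0, 0, 0, -0.002, 255],
    [0, -0.165, 0, 0, 0, -0.002, 255]
  ]
}}

```text
clock: 5.82
position: [0.4632, 0.2514, 0.0666]
tool_rot: [-3.142, -0.0, 1.344]
force: [-0.2, 0.0, -0.8]
grip_width: 0.0135
```

{"fn": "carry_out", "kwargs": {
  "series": [
    [0, -0.007, 0, 0, 0, 0, 255],
    [0, -0.01, 0, 0, 0, 0, 255],
    [0, -0.01, 0, 0, 0, 0, 255]
  ]
}}

```text
clock: 6.2
position: [0.4549, 0.2533, 0.0665]
tool_rot: [3.141, 0.0, 1.344]
force: [0.6, 0.1, -1.2]
grip_width: 0.0135
```

```bash
python3 - <<'E'
from h import *
s=telemetry.observe();print(s["clock"],s["position"],s["tool_rot"],s["force"],s["grip_width"])
print((s["position"][:2]-[.6253,.2139])@[np.cos(np.radians(13)),-np.sin(np.radians(13))])
p,d=imaging.grab_frame("side"); cv2.imwrite("pics/s3.png",cv2.resize(p[140:370,120:400],None,fx=2.8,fy=2.6))
E
```

```text
6.2 [0.45490392 0.25327566 0.06650037] [3.14136966e+00 1.29789895e-05 1.34358759e+00] [ 0.55068358  0.0579714  -1.24023914] 0.013487509866473804
-0.17488643057046804
```

View pics/s3.png

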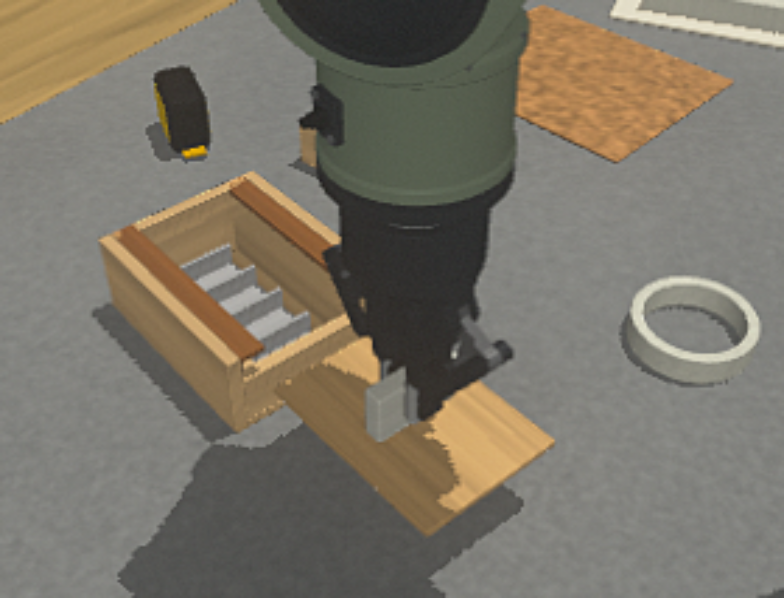

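The lid is clear of the box, in front of the lip. Next I lift it straight up.

{"fn": "carry_out", "kwargs": {
  "series": [
    [0, 0, -0.02, 0, 0, 0, 255],
    [0, 0, -0.05, 0, 0, 0, 255],
    [0, 0, -0.085, 0, 0, 0, 255],
    [0, 0, -0.115, 0, 0, 0, 255],
    [0, 0, -0.13, 0, 0, 0, 255],
    [0, 0, -0.135, 0, 0, 0, 255]
  ]
}}

```text
clock: 7.0
position: [0.4549, 0.2534, 0.2017]
tool_rot: [3.141, -0.0, 1.344]
force: [-0.8, 0.5, -1.6]
grip_width: 0.0128
```

```bash
python3 - <<'E'
from h import *
s=telemetry.observe();print(s["position"],s["grip_width"])
plan([.6115,-.2447,.2],81.8)
E
```

```text
[0.45490025 0.25342322 0.20173881] 0.012797431919119057
t 7.0 shift [-0.4501  0.2647  0.0016] turn [ 0.0004 -0.0005 -0.0839]
```

{"fn": "carry_out", "kwargs": {
  "series": [
    [-0.015, 0.009, 0, 0, 0, 0, 255],
    [-0.038, 0.022, 0, 0, 0, 0, 255],
    [-0.066, 0.039, 0, 0, 0, -0.01, 255],
    [-0.096, 0.056, 0, 0, 0, -0.02, 255],
    [-0.126, 0.074, 0, 0, 0, -0.03, 255],
    [-0.156, 0.092, 0, 0, 0, -0.04, 255],
    [-0.186, 0.109, 0, 0, 0, -0.05, 255],
    [-0.216, 0.127, 0, 0, 0, -0.06, 255],
    [-0.246, 0.145, 0, 0, 0, -0.07, 255],
    [-0.276, 0.162, 0, 0, 0, -0.084, 255]
  ]
}}

```text
clock: 8.25
position: [0.55, -0.0544, 0.2004]
tool_rot: [-3.14, 0.001, 1.427]
force: [0.0, 0.7, -1.6]
grip_width: 0.0132
```

```bash
python3 - <<'E'
from h import *
s=telemetry.observe();print(s["position"],s["grip_width"],s["qpos"])
plan([.6115,-.2447,.2],81.8)
E
```

```text
[ 0.54995836 -0.05439284  0.20036798] 0.013185207453850234 [-0.34847998  0.48601966  0.47105284  1.84209178 -0.27771418  0.88041799
  0.11106213]
t 8.25 shift [-0.1795  0.0881  0.0004] turn [-0.0016  0.0007 -0.0004]
```

{"fn": "carry_out", "kwargs": {
  "series": [
    [-0.03, 0.015, 0, 0, 0, 0, 255],
    [-0.06, 0.03, 0, 0, 0, 0, 255],
    [-0.09, 0.045, 0, 0, 0, 0, 255],
    [-0.12, 0.06, 0, 0, 0, 0, 255],
    [-0.145, 0.072, 0, 0, 0, 0, 255],
    [-0.163, 0.081, 0, 0, 0, 0, 255],
    [-0.174, 0.086, 0, 0, 0, 0, 255],
    [-0.174, 0.086, 0, 0, 0, 0, 255],
    [-0.174, 0.086, 0, 0, 0, 0, 255]
  ]
}}

```text
clock: 9.38
position: [0.6107, -0.2355, 0.2014]
tool_rot: [-3.141, -0.001, 1.429]
force: [0.2, -0.1, -1.1]
grip_width: 0.0135
```

```bash
python3 - <<'E'
from h import *
s=telemetry.observe();print(s["position"],s["grip_width"],s["force"])
plan([.6115,-.2447,.022],81.8)
p,d=imaging.grab_frame("side"); W=cloud("side",d); cv2.imwrite("pics/s4.png",cv2.resize(p[40:240,200:430],None,fx=3.4,fy=2.9))
m=(W[...,2]>.15)&(W[...,2]<.205)&(W[...,1]<-.1); q=W[m]
A=np.c_[q[:,:2]-[.6115,-.2447],np.ones(len(q))]
for _ in range(4):
    c=np.linalg.lstsq(A,q[:,2],rcond=None)[0]; k=abs(q[:,2]-A@c)<.004; A,q=A[k],q[k]
print("lid plane",c,len(q),rect(q))
E
```

```text
[ 0.61068907 -0.23554387  0.20138646] 0.013457791085496863 [ 0.18006386 -0.13242018 -1.0857624 ]
t 9.375 shift [-0.009   0.0021  0.1794] turn [-0.0003 -0.0005  0.001 ]
lid plane [-0.01478432  0.00732378  0.19056362] 1074 (array([ 786.9, -924.2]), array([ 951.9, 1645.2]), 0.1)
```

View pics/s4.png

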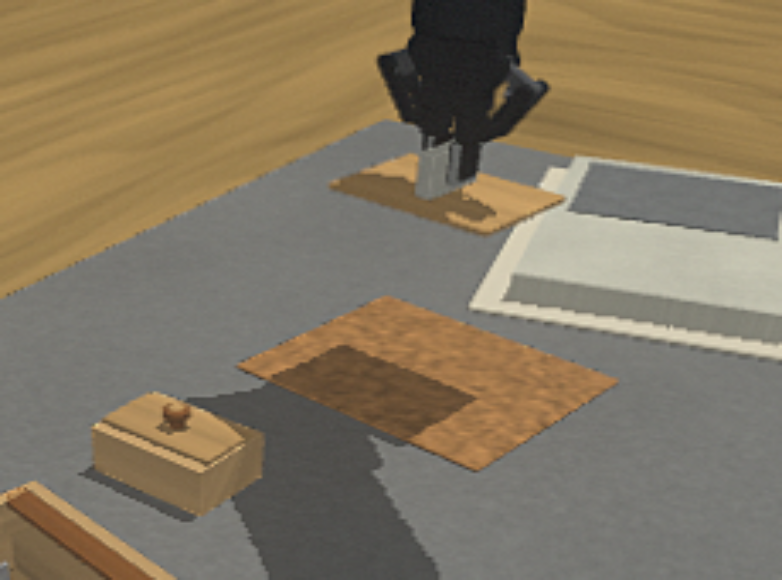

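The lid hangs level over the pad and the small box hasn't moved. I'll descend to just above the pad.

{"fn": "carry_out", "kwargs": {
  "series": [
    [-0.009, 0.002, 0.02, 0, 0, 0.001, 255],
    [-0.009, 0.002, 0.045, 0, 0, 0.001, 255],
    [-0.009, 0.002, 0.075, 0, 0, 0.001, 255],
    [-0.009, 0.002, 0.105, 0, 0, 0.001, 255],
    [-0.009, 0.002, 0.13, 0, 0, 0.001, 255],
    [-0.009, 0.002, 0.15, 0, 0, 0.001, 255],
    [-0.009, 0.002, 0.162, 0, 0, 0.001, 255],
    [-0.009, 0.002, 0.17, 0, 0, 0.001, 255],
    [-0.009, 0.002, 0.17, 0, 0, 0.001, 255],
    [-0.009, 0.002, 0.17, 0, 0, 0.001, 255]
  ]
}}

```text
clock: 10.68
position: [0.6118, -0.2459, 0.0322]
tool_rot: [3.141, 0.0, 1.427]
force: [0.6, -0.6, -0.3]
grip_width: 0.0134
```

```bash
python3 - <<'E'
from h import *
s=telemetry.observe();print(s["position"],s["grip_width"],s["force"])
plan([.6115,-.2447,.0185],81.8)
for n in("side","top"):
    p,d=imaging.grab_frame(n); W=cloud(n,d)
    if n=="side": cv2.imwrite("pics/s5.png",cv2.resize(p[100:220,240:410],None,fx=4.5,fy=4.5))
    t=np.radians(-8.2);M=np.array([[np.cos(t),-np.sin(t)],[np.sin(t),np.cos(t)]])
    b=((W[...,:2]-s["position"][:2])@M)*1000
    for x0 in(-55,55):
      for y0 in(-40,0,40):
        k=(abs(b[...,0]-x0)<10)&(abs(b[...,1]-y0)<8)&(W[...,2]<.06)
        print(n,x0,y0,k.sum(),round(float(np.median(W[k][:,2])*1000),1) if k.any() else None)
E
```

```text
[ 0.61176646 -0.24588699  0.03215805] 0.013449823769691867 [ 0.62982159 -0.61767237 -0.32026738]
t 10.675 shift [ 0.0011 -0.0004  0.0137] turn [ 0.001   0.0002 -0.0009]
side -55 -40 31 23.3
side -55 0 34 23.4
side -55 40 50 19.3
side 55 -40 11 23.9
side 55 0 20 23.6
side 55 40 42 21.8
top -55 -40 0 None
top -55 0 0 None
top -55 40 77 23.3
top 55 -40 0 None
top 55 0 13 23.4
top 55 40 73 23.4
```

View pics/s5.png

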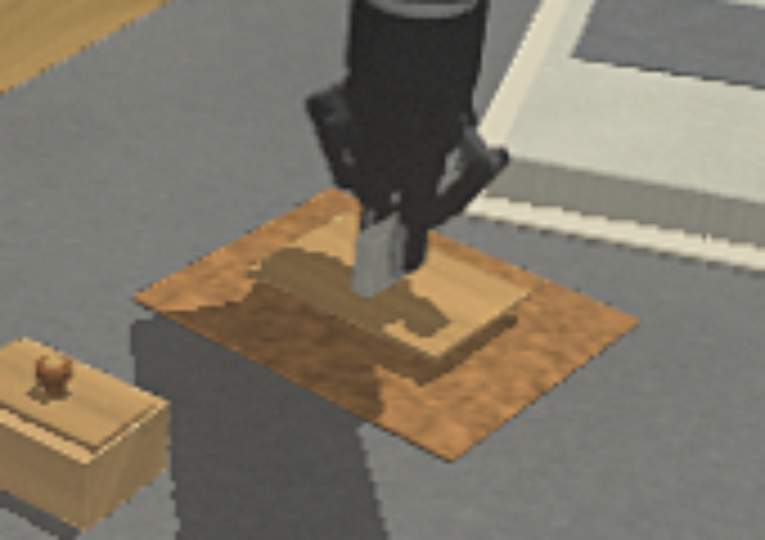

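The plate is level with its top at 23.4 mm, so the gap to the pad is about 13.4 mm. I'll lower it gently.

{"fn": "carry_out", "kwargs": {
  "series": [
    [0.001, 0, 0.003, 0, 0, 0, 255],
    [0.001, 0, 0.006, 0, 0, 0, 255],
    [0.001, 0, 0.009, 0, 0, 0, 255],
    [0.001, 0, 0.0105, 0, 0, 0, 255],
    [0.001, 0, 0.0115, 0, 0, 0, 255],
    [0.001, 0, 0.0125, 0, 0, 0, 255],
    [0.001, 0, 0.0125, 0, 0, 0, 255],
    [0.001, 0, 0.0125, 0, 0, 0, 255]
  ]
}}

```text
clock: 11.78
position: [0.6116, -0.2448, 0.0191]
tool_rot: [3.141, 0.0, 1.427]
force: [1.2, 0.1, -1.1]
grip_width: 0.0132
```

{"fn": "carry_out", "kwargs": {
  "series": [
    [0, 0, 0.0005, 0, 0, 0, 255],
    [0, 0, 0.001, 0, 0, 0, 255],
    [0, 0, 0.001, 0, 0, 0, 255]
  ]
}}

```text
clock: 12.15
position: [0.6116, -0.2447, 0.0182]
tool_rot: [3.141, -0.0, 1.427]
force: [-1.0, 1.8, 3.7]
grip_width: 0.013
```

Contact at about 5 N. Now I open the jaws and retreat.

{"fn": "carry_out", "kwargs": {
  "series": [
    [0, 0, 0, 0, 0, 0, 200],
    [0, 0, 0, 0, 0, 0, 150],
    [0, 0, 0, 0, 0, 0, 80],
    [0, 0, 0, 0, 0, 0, 40],
    [0, 0, 0, 0, 0, 0, 0],
    [0, 0, 0, 0, 0, 0, 0],
    [0, 0, 0, 0, 0, 0, 0],
    [0, 0, 0, 0, 0, 0, 0]
  ]
}}

```text
clock: 13.15
position: [0.6116, -0.2447, 0.018]
tool_rot: [3.142, 0.0, 1.427]
force: [0.9, 0.5, 0.8]
grip_width: 0.0853
```

{"fn": "carry_out", "kwargs": {
  "series": [
    [0, 0, -0.01, 0, 0, 0, 0],
    [0, 0, -0.03, 0, 0, 0, 0],
    [0, 0, -0.06, 0, 0, 0, 0],
    [0, 0, -0.09, 0, 0, 0, 0],
    [0, 0, -0.13, 0, 0, 0, 0],
    [0, 0, -0.18, 0, 0, 0, 0],
    [0.05, 0, -0.22, 0, 0, 0, 0],
    [0.1, 0, -0.22, 0, 0, 0, 0],
    [0.16, 0, -0.22, 0, 0, 0, 0],
    [0.2, 0, -0.22, 0, 0, 0, 0]
  ]
}}

```text
clock: 14.4
position: [0.6404, -0.0437, 0.2397]
tool_rot: [3.14, -0.001, 1.429]
force: [1.3, 0.8, -0.5]
grip_width: 0.0855
```

```bash
python3 - <<'E'
from h import *
s=telemetry.observe();print(s["clock"],s["position"],s["grip_width"],s["force"])
for n in("side","top"):
    p,d=imaging.grab_frame(n); cv2.imwrite(f"pics/{n}6.png",p); W=cloud(n,d); Z=W[...,2]
    near=(abs(W[...,0]-.6115)<.13)&(abs(W[...,1]+.2447)<.13)
    for lo,hi in((.0075,.015),(.042,.06)):
        m=(near&(Z>lo)&(Z<hi)).astype(np.uint8); m=cv2.morphologyEx(m,cv2.MORPH_OPEN,np.ones((3,3)))
        k,l,st,ce=cv2.connectedComponentsWithStats(m); 
        for i in range(1,k):
            if st[i,4]>30: q=W[l==i]; print(n,lo,st[i],rect(q),np.median(q[:,2]))
E
```

```text
14.4 [ 0.64044907 -0.04374746  0.23965691] 0.08545985367577051 [ 1.25168354  0.77584366 -0.49444928]
side 0.0075 [297 152  59  32 783] (array([ 610.9, -244. ]), array([101.9, 140.1]), 81.0) 0.009683923496878744
side 0.042 [319 150  16  11  86] (array([ 612.2, -242.7]), array([58.5, 15.7]), 85.9) 0.04869952782758602
top 0.0075 [351 176  47  28 797] (array([ 650.7, -250.1]), array([99.2, 59.1]), 83.0) 0.009894873140921634
top 0.0075 [388 180  10   4  32] (array([ 671.2, -291.2]), array([20.1,  6.3]), 86.3) 0.009578959514449314
top 0.0075 [350 204   9   8  47] (array([ 616.3, -203.9]), array([17.4, 15.2]), 88.7) 0.009647566459506818
top 0.0075 [348 209  27  34 491] (array([ 577.9, -217.9]), array([56.9, 68.3]), 83.3) 0.009885156249771265
top 0.0075 [372 213  11  14  99] (array([ 587.5, -250.6]), array([19.5, 31.2]), 63.5) 0.010135838011472442
top 0.0075 [375 212  22  31 333] (array([ 573.4, -268.1]), array([43.7, 67.1]), 82.9) 0.010041131305845274
top 0.042 [363 202  29  10 208] (array([ 610.4, -244.2]), array([57.9, 15. ]), 81.8) 0.0494610238908158
```

View pics/top6.png

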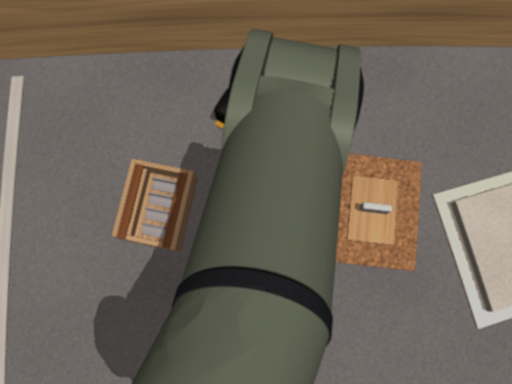

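View pics/side6.png

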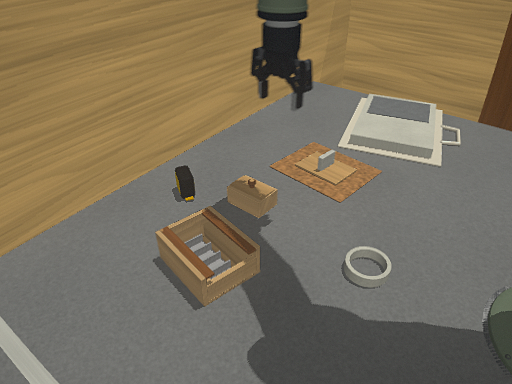

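The top view shows the lid flat in the middle of the pad, with the bar up at (376,208). The side view shows the small box still at (252,195) and the gripper clear in the air. I'll let the arm settle and hand in.

{"fn": "carry_out", "kwargs": {
  "series": [
    [0, 0, 0, 0, 0, 0, 0],
    [0, 0, 0, 0, 0, 0, 0],
    [0, 0, 0, 0, 0, 0, 0]
  ]
}}

```text
clock: 14.88
position: [0.6401, -0.0479, 0.2383]
tool_rot: [3.141, 0.0, 1.425]
force: [0.2, -0.4, -0.1]
grip_width: 0.0853
```

```bash
python3 -c "
from workcell import ticket; print(ticket.job_done())"
```

```text
the job is handed in; nothing more can be done
None
```

The larger box is open, and its lid lies flat, bar up, in the middle of the cork pad. I handed the job in at about 15 s.

I gripped the bar, raised the lid about 12 mm and slid it out level over the lip. Then I carried it over to the pad, lowered it to a light contact (about 5 N) and released it.

**Last checks:**
- **Lid:** its centre is at (0.611, -0.244), within about 1 mm of the measured pad centre. The plate top is at about 9.9 mm, as expected for a lid lying flat on the pad.
- **Small box:** it appears in the same place in the side view as before; the arm hid it in the last top view.
- **Gripper:** open and clear of everything.

No check failed. Lid yaw read 81.0° in the side view and about 83° in the top view, within measurement noise.

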